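# Show a sample to the reader, then unlatch and hold open the vessel cover arm

## Robot

A 6-joint arm with a two-finger parallel gripper is mounted at the origin on the work surface. World frame = base frame: x ahead of the robot, y to its left, z up, the work surface at z = 0. Lengths are in m, angles in rad, forces in N, time in s.
With the tool pointing down it reaches from about 0.275 to 1 m from the base axis. Payload 8.4 kg.
Tool frame: the origin (TCP) lies on the centre line of the jaws, within the pads' length; the fingertips stand 17 mm ahead of it and the grasp point (between the pads) lies 2 mm behind it (bot.tcp_to_tips is the y of the fingertips in the tool frame, in m); y points along the fingers, z is the direction in which the jaws open and shut, and the axes are right-handed (so a half turn about y gives the same grasp; the last joint's range is limited). The gripper opens to 85 mm and grips with 20 to 120 N. Pads are 22 mm wide; open, the fingers measure 114 mm over their backs; the gripper's body (76 mm by 85 mm) begins 54 mm behind the grasp point. The pads swing forward as they close: fully open they stand 13 mm farther back than shut.
Start: joints at [-1.257, 0.353, 1.633, -0, 1.155, -0.002], TCP at [0.194, -0.594, 0.248] pointing down, gripper open.
Joint ranges: [-2.63, 2.63], [-0.92, 2.1], [0.06, 2.66], [-1.3, 4.44], [0, 2.69], [-3.02, 3.02]. Speed limits (rad/s): [2.22, 2.22, 2.79, 3.14, 3.14, 3.14].

## Interface

Orientations are given as a unit quaternion [x, y, z, w].
In Python, from workcell import bot, hand, kinematics, get_obs, vision, hand_in gives the robot as it stands. The module is installed in compiled form; this text tells all that it offers. Calls block until the motion is done:
- bot.reach(position, orientation): joint-space move of the TCP to a pose.
- bot.servo_line(position, ori=None, velocity=0.15): straight line of the TCP; ori=None keeps the orientation; velocity is the mean speed in m/s.
- bot.goto_joints(angles): joint-space move.
- hand.move_gripper(opening, strength=None): finger opening in m; strength is the grip in N (None keeps the last); returns when the fingers have stopped.
- bot.dwell(seconds).
- kinematics.solve_ik(position, orientation): joint angles nearest the present ones, or None.
- get_obs(): the state.
- vision.read_camera(name): name is "scene" or "top"; returns a dict with "frame" (384x512x3 uint8, red, green, blue), "intrinsics" (3x3 intrinsics, pixels), "dist" ([k1, k2, p1, p2, k3] as OpenCV has them; the pictures are not rectified), "view" (4x4, takes a point from world to camera coordinates). Camera axes: x right, y down, z forward; pixel columns grow to the right and rows downward; lengths in m; the calibration is good to about 2 mm. A picture is of the moment at which its call begins. There is no depth.
A pose or a line that the arm cannot do raises bot.IKError and nothing moves.
- hand_in(): hands the job in, once; it reports no verdict.
The state is a dict: "time_s": time; "joint_pos": joint angles; "joint_vel": joint speeds; "joint_efforts": joint torques, N m; "position": TCP position; "orientation": TCP orientation; "wrist_force": force on the tool from outside, world axes, zero at the start; "ft_torque": the same for the moment, N m; "gripper_width": finger opening in m.
Only numpy, scipy, OpenCV 4.12 (cv2) and the standard library are available. Lean on these libraries where they do the work, as an engineer would, in place of code of your own. Each camera call takes 0.05 s, during which the arm holds its last target.

## Task

Register the sample and open the vessel for it: turn the amber jar in its nest until its blue mark faces the reader's red window and let go of it there. Then pull the red latch grip of the vessel's cover arm sideways against its spring, lift the arm's nose a good 8 cm off its ball and finish while holding it up there, still, in the gripper. Leave the jar as you turned it, and do not disturb the tablet bottle, the beaker or the vial rack.

Things in the scene. Friction and masses are not known exactly. Their poses are not given: they have to be found in the camera images.
- reader: Grey fixed base plate, 110 x 180 x 12 mm, with jar nest and reader. Origin on the table under the nest's centre. Nest: white ring, 72 mm outside, 55 mm inside, rim 22 mm above the table. Reader: black block 75 x 58 mm, top 72 mm above the table, on the +y side; its face with the red window is 61 mm from the nest's centre and looks along -y at the jar.
- window (a point): Centre of the reader's red window, 48 mm above the table.
- jar: Loose amber glass jar with white screw cap, about 0.14 kg, upright in the nest (about 3 mm play), foot 12 mm above the table. Body 48 mm across, 96 mm tall; its top 26 mm is the cap, 45 mm across, by which it is turned from above. Origin: centre of its foot, z up. A blue stripe runs down one side and along the cap's top from its middle to that side: own +x points from the axis through the stripe.
- mark (a point): Middle of the blue stripe on the jar's body, 24 mm from the jar's axis along its +x, 36 mm above its foot.
- station: Vessel station: blue-grey fixed base plate 400 x 150 x 20 mm with a ball on a post, a glass vessel and a pivot tower. Origin on the table under the ball. +x runs along the cover arm from the ball (nearest the robot) past the vessel to the hinge, 250 mm from the ball; +y is the way the latch is pulled; z up.
- cover_arm: Aluminium cover arm, 0.25 to 0.5 kg, 285 x 36 x 14 mm, top 134 mm above the table when down; black vessel cover below its middle. Origin in its nose over the ball, 127 mm above the table, axes parallel to the station's, when down. Hinge pin along the station's y, 250 mm beyond that point at the same height; the nose swings up about it, at most 0.8 rad, and falls when let go.
- nose (a point): Point on the underside of the cover arm's nose, right over the ball, 250 mm from the hinge pin; 120 mm above the table when the arm is down.
- ball_top (a point): Top of the steel ball, 26 mm across, 119 mm above the table; it does not move.
- latch (a joint): Slide of the spring latch on the cover arm: 0 = closed (keeper hooked under the ball, arm cannot be lifted); grows as it is pulled along the station's +y, stop at 0.014 m. The keeper clears the ball above 0.006 m. The spring pushes it shut with 4 N when closed, 9 N at the stop: keep it pulled while the nose leaves the ball (first 30 mm of lift).
- latch_grip (a point): Point on the latch's red grip, an upright block on the arm's nose, over the ball when closed: 26 mm along the arm, 14 mm across (y, the way it is pulled), 44 mm tall, 139 to 183 mm above the table when down. This point: 165.5 mm above the table, 250 mm before and 38.5 mm above the hinge pin. Pinch it from above by its two y faces, pull, and lift the arm by it.
- tablet_bottle: Bystander: loose white tablet bottle, 44 mm across, 75 mm tall, behind the nest. Origin: centre of its foot.
- beaker: Bystander: loose glass beaker, 60 mm across, 80 mm tall, behind the reader's plate. Origin: centre of its foot.
- vial_rack: Bystander: loose green rack with small vials, 75 x 50 mm, 64 mm tall, beside the vessel station on its -y side. Origin: centre of its underside.
Not all that is in view belongs to the job. Leave any yellow look-alike of the jar alone.

How it is judged:
On the way, in this order (a step that is already met when the one before it is completed fails the run):
1. the jar stands in its nest, let go, its blue mark facing the window, the arm still down (angle between the x axis of jar and the y axis of reader, either way round below 0.35 rad and y of mark in the frame of reader above 0.01 m and angle between jar's own z axis and vertical below 0.12 rad and horizontal distance between jar and reader below 0.008 m and height (world z) of jar below 0.018 m and contact force between jar and the fingers below 0.1 N and z of nose in the frame of ball_top below 0.01 m), for 0.2 s.
2. the latch is pulled aside (value of joint latch above 0.0045 m), for 0.05 s.
3. the nose is lifted off the ball (z of nose in the frame of ball_top above 0.06 m), for 0.1 s.
At the end, for the whole second after the job is handed in: The arm's nose is more than 60 mm above the ball's top, still (under 0.15 rad/s), carried by the gripper's fingers (over 0.8 N) and by no other thing; the jar stands upright in its nest, untouched, within 8 mm of its centre, its blue mark within 20 degrees (0.35 rad) of facing the reader (z of nose in the frame of ball_top above 0.06 m and contact force between cover_arm and the fingers above 0.8 N and angular speed of cover_arm below 0.15 rad/s and contact force between cover_arm and tablet_bottle below 0.1 N and contact force between cover_arm and beaker below 0.1 N and contact force between cover_arm and vial_rack below 0.1 N and contact force between cover_arm and jar below 0.1 N and angle between the x axis of jar and the y axis of reader, either way round below 0.35 rad and y of mark in the frame of reader above 0.01 m and angle between jar's own z axis and vertical below 0.12 rad and horizontal distance between jar and reader below 0.008 m and height (world z) of jar below 0.018 m and contact force between jar and the fingers below 0.1 N); the arm keeps its last pose, push and grip.
It fails at once if the tablet bottle is pushed more than 25 mm or tipped (distance of tablet_bottle from where it was at the start of the episode above 0.025 m or angle between tablet_bottle's own z axis and vertical above 0.4 rad).
It fails at once if the beaker is pushed more than 25 mm or tipped (distance of beaker from where it was at the start of the episode above 0.025 m or angle between beaker's own z axis and vertical above 0.4 rad).
It fails at once if the vial rack is pushed more than 25 mm or tipped (distance of vial_rack from where it was at the start of the episode above 0.025 m or angle between vial_rack's own z axis and vertical above 0.4 rad).
It also fails if it takes over 72 s, if anything falls off the work surface, if the arm or the gripper's body presses on something with over 40 N, if the wrist force passes 120 N, or if a joint passes its speed limit or range.

## Working session

There is one attempt and no reset: what is moved stays moved. The work goes in short steps, each a Python script; the robot and the scene stay as the last script left them, time stands still between calls to the robot, and variables do not carry over. Pictures are saved under pics/ and viewed, and the job is handed in when it is done.

```bash
mkdir -p pics; python3 - <<'E'
from workcell import bot,hand,kinematics,get_obs,vision
import cv2,numpy as np
for n in("scene","top"):
    c=vision.read_camera(n); cv2.imwrite(f"pics/{n}0.png",c["frame"][:,:,::-1])
    np.savez(f"{n}0.npz",**{k:np.array(v) for k,v in c.items()})
    print(n,c["intrinsics"],c["dist"],c["view"])
o=get_obs();print(o)
E
```

```text
scene [[428.24913456   0.         252.48538331]
 [  0.         428.24913456 190.41295114]
 [  0.           0.           1.        ]] [0.02408356 0.         0.         0.         0.        ] [[ 0.070146    0.99746772 -0.01173357 -0.02719468]
 [ 0.74905401 -0.06043737 -0.65974648 -0.37232669]
 [-0.65878497  0.0374895  -0.75139664  1.56527132]
 [ 0.          0.          0.          1.        ]]
top [[360.77523879   0.         255.84339818]
 [  0.         360.77523879 198.72970305]
 [  0.           0.           1.        ]] [-0.08339712  0.          0.          0.          0.        ] [[ 0.01212339 -0.99990192  0.00701253 -0.01868737]
 [-0.99608721 -0.01269051 -0.08745981  0.6296385 ]
 [ 0.08754022 -0.00592478 -0.99614337  0.85393253]
 [ 0.          0.          0.          1.        ]]
{'time_s': 0.1, 'joint_pos': array([-1.25740651e+00,  3.53607750e-01,  1.63408437e+00, -9.42159896e-06,
        1.15518380e+00, -2.40331215e-03]), 'joint_vel': array([-0.00115959, -0.00077517, -0.00145869, -0.00014357, -0.00060108,
       -0.00095191]), 'joint_efforts': array([-3.14058261e-04, -6.06358409e+01, -3.42819142e+01, -3.90325783e-05,
        3.81990918e-03, -8.24414457e-06]), 'position': array([ 0.19397348, -0.59369919,  0.24760818]), 'orientation': array([-0.11126096,  0.69875793, -0.69786241,  0.11111441]), 'wrist_force': array([ 0.31559725, -0.12386643,  0.34724483]), 'ft_torque': array([-0.01132116, -0.02109293,  0.01426478]), 'gripper_width': 0.08536137420945267}
```

View pics/scene0.png

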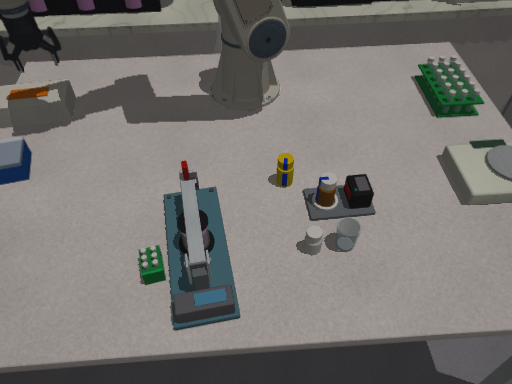

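View pics/top0.png

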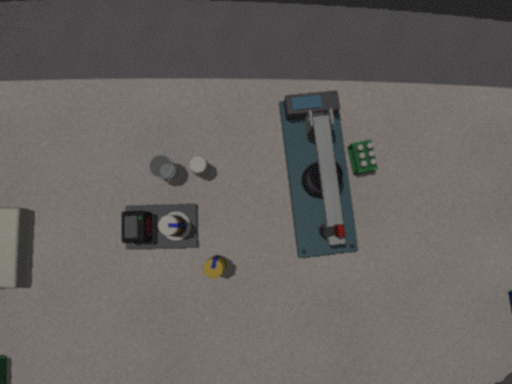

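The scene view shows the robot at the top, the station with its red grip near (185,170), and the jar near (327,190) with the reader right of it. The yellow decoy is at (286,170). The top view shows the jar at (174,226), the reader at (137,227) and the grip at (339,231). I'll zoom in on these.

```bash
python3 - <<'E'
import cv2,numpy as np
t=cv2.imread("pics/top0.png");s=cv2.imread("pics/scene0.png")
a=cv2.resize(t[190:265,110:210],None,fx=7.9,fy=7.9,interpolation=cv2.INTER_CUBIC)
b=cv2.resize(s[165:225,295:380],None,fx=9,fy=9,interpolation=cv2.INTER_CUBIC)
c=cv2.resize(t[85:265,275:385],None,fx=3.3,fy=3.3,interpolation=cv2.INTER_CUBIC)
d=cv2.resize(s[150:330,130:250],None,fx=3.3,fy=3.3,interpolation=cv2.INTER_CUBIC)
cv2.imwrite("pics/z1.png",a);cv2.imwrite("pics/z2.png",b);cv2.imwrite("pics/z3.png",np.hstack([c,d]))
E
```

```text
(no output)
```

View pics/z1.png

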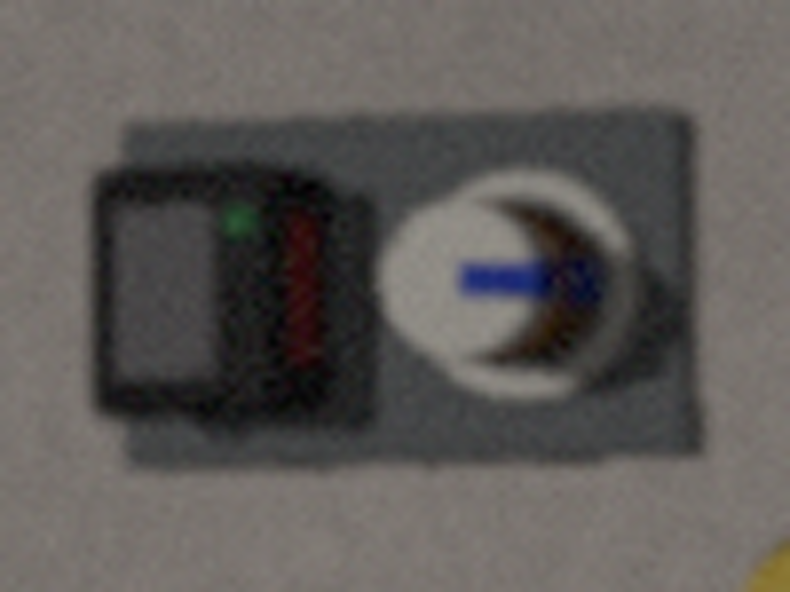

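View pics/z2.png

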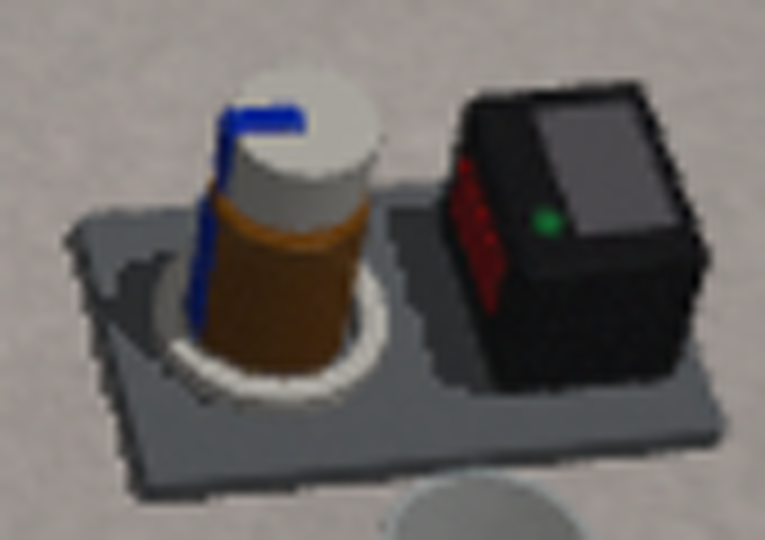

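View pics/z3.png

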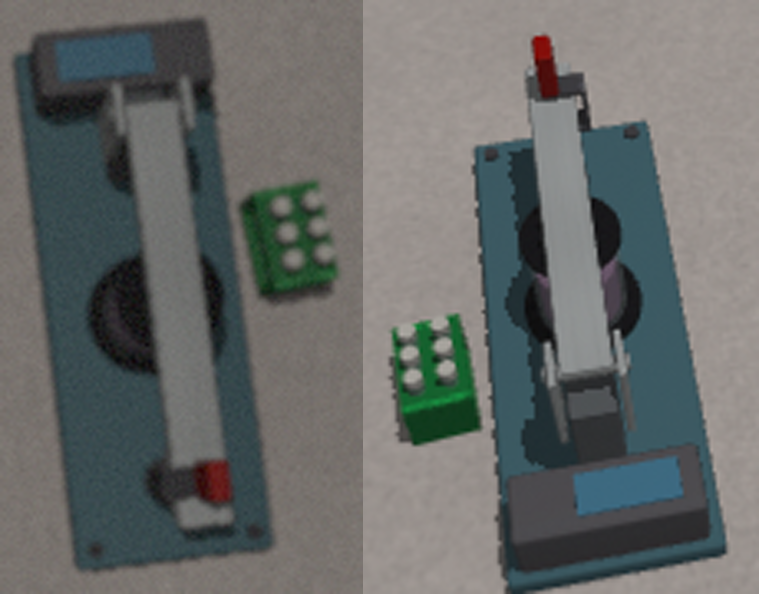

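The jar's blue stripe points away from the reader, so it needs about a half turn. Next I'll measure positions.

```bash
cat > h.py <<'E'
import cv2,numpy as np
def load(f): 
    d=np.load(f); return {k:d[k] for k in d}
def ray(c,uv):
    p=cv2.undistortPoints(np.array(uv,float).reshape(-1,1,2),c["intrinsics"],c["dist"]).reshape(-1,2)
    R=c["view"][:3,:3];t=c["view"][:3,3]
    return -R.T@t,np.c_[p,np.ones(len(p))]@R
def onz(c,uv,z):
    o,d=ray(c,uv); return o+d*((z-o[2])/d[:,2])[:,None]
def proj(c,P):
    r,_=cv2.Rodrigues(c["view"][:3,:3])
    return cv2.projectPoints(np.array(P,float).reshape(-1,1,3),r,c["view"][:3,3],c["intrinsics"],c["dist"])[0].reshape(-1,2)
def tri(c1,u1,c2,u2):
    o1,d1=ray(c1,u1);o2,d2=ray(c2,u2);d1=d1[0];d2=d2[0]
    s=np.linalg.lstsq(np.c_[d1,-d2],o2-o1,rcond=None)[0]
    a=o1+s[0]*d1;b=o2+s[1]*d2
    return (a+b)/2,np.linalg.norm(a-b)
E
python3 - <<'E'
from h import *
np.set_printoptions(precision=4,suppress=True)
T=load("top0.npz");S=load("scene0.npz")
q=np.array([(128,125),(690,110),(703,452),(128,465)])/7.9+[110,190]-0.45
P=onz(T,q,.012);print("reader corners",P)
print([np.linalg.norm(P[i]-P[(i+1)%4]) for i in range(4)])
f=S["frame"];h=cv2.cvtColor(T["frame"],cv2.COLOR_RGB2HSV);hs=cv2.cvtColor(f,cv2.COLOR_RGB2HSV)
# station plate
m=cv2.inRange(h,(85,60,40),(110,200,160));m[:,:270]=0;m[:,380:]=0;m[:85]=0
m=cv2.morphologyEx(m,cv2.MORPH_OPEN,np.ones((3,3)))
cs=cv2.findContours(m,0,1)[0];hull=cv2.convexHull(np.vstack([x for x in cs if cv2.contourArea(x)>30])).reshape(-1,2)
H=onz(T,hull,.02)[:,:2];r=cv2.minAreaRect((H*1000).astype(np.float32));print("plate",r,cv2.boxPoints(r))
# red grip
for n,c,hh,box in(("top",T,h,(275,85,385,265)),("scene",S,hs,(170,150,200,200))):
    m=cv2.inRange(hh,(0,120,60),(8,255,255))|cv2.inRange(hh,(172,120,60),(180,255,255))
    k=np.zeros_like(m);k[box[1]:box[3],box[0]:box[2]]=m[box[1]:box[3],box[0]:box[2]]
    n_,l,st,ce=cv2.connectedComponentsWithStats(k);print(n,st[1:],ce[1:])
    ys,xs=np.where(k);x0,y0=xs.min(),ys.min()
    print(hh[y0:ys.max()+1,x0:xs.max()+1,2]*(k[y0:ys.max()+1,x0:xs.max()+1]>0))
# cap top in top image; white low sat bright
g=h
m=cv2.inRange(g,(0,0,135),(180,60,255));k=np.zeros_like(m);k[205:250,150:200]=m[205:250,150:200]
print(g[226-16:226+18,155:195,2])
E
```

```text
reader corners [[0.6103 0.3146 0.012 ]
 [0.6175 0.1355 0.012 ]
 [0.5106 0.1288 0.012 ]
 [0.5033 0.3105 0.012 ]]
[np.float64(0.17928299407771708), np.float64(0.10712483387677242), np.float64(0.18179338984747465), np.float64(0.10714097343462173)]
plate ((697.691650390625, -163.17877197265625), (401.2833251953125, 143.9427032470703), 7.247173309326172) [[ 489.5737 -117.0933]
 [ 507.7321 -259.8861]
 [ 905.8096 -209.2642]
 [ 887.6512  -66.4714]]
top [[337 225   8  12  83]] [[340.5422 230.494 ]]
[[  0  84  97  98  97  97  76   0]
 [ 68  92 102 100 100  93  86   0]
 [ 70  89 102 102 101 100  88   0]
 [ 65  86 102 103 105  99  92   0]
 [ 67  81 101 103 102 100  97   0]
 [ 61  83  95 101 101  99  91  80]
 [  0  77  94 102  99 101  94  80]
 [  0  74  91 104  98 102  90  83]
 [  0  69  90 100 104 102  97  86]
 [  0  71  89 101 103 100  94  90]
 [  0  67  82  96 101  93  89  85]
 [  0  61  74  86  84  86  74   0]]
scene [[181 161   8  19  97]] [[184.7732 169.5773]]
[[  0 133 137 137 132   0   0   0]
 [109 132 130 131 133 124   0   0]
 [106 131 131 132 133 131   0   0]
 [  0 129 131 132 132 131   0   0]
 [  0 127 131 132 131 125   0   0]
 [  0 124 132 132 133 129   0   0]
 [  0 115 125 128 128 122  84   0]
 [  0  79  89  81  78  76  87   0]
 [  0  72  77  76  77  78  84   0]
 [  0   0  76  76  78  78  83   0]
 [  0   0  74  76  77  77  81   0]
 [  0   0  71  75  75  78  80   0]
 [  0   0  68  75  75  77  77  76]
 [  0   0  67  75  75  75  77  81]
 [  0   0   0  74  75  76  77  80]
 [  0   0   0  73  74  75  75  79]
 [  0   0   0  70  75  76  75  77]
 [  0   0   0  67  72  72  73  72]
 [  0   0   0   0  61   0   0   0]]
[[73 68 68 ... 68 71 72]
 [68 71 69 ... 68 67 68]
 [73 71 71 ... 66 71 64]
 ...
 [38 40 49 ... 75 72 76]
 [33 32 49 ... 72 69 72]
 [34 46 54 ... 68 73 72]]
```

```bash
python3 - <<'E'
from h import *
np.set_printoptions(precision=4,suppress=True)
T=load("top0.npz");S=load("scene0.npz")
ct=np.array([[464,278]])/7.9+[110,190]-.44; cs=np.array([[305,121]])/9+[295,165]-.44
print("cap top", onz(T,ct,.108),onz(S,cs,.108),tri(T,ct,S,cs))
# nest ring outer, in z1: left ~? top 165, bottom 400, right 635 
nt=np.array([[520,283]])/7.9+[110,190]-.44
print("nest",onz(T,nt,.022))
e=np.array([[462,281],[598,281]])/7.9+[110,190]-.44
A=onz(T,e[:1],.108);print("blue start",A)
# scene blue: start (300,120) to edge (225,115)
b=onz(S,np.array([[302,120],[228,120]])/9+[295,165]-.44,.108);print("blue scene",b)
g1=np.array([[341.0,230.3]]);g2=np.array([[183.6,164.0]])
print("grip top",onz(T,g1,.183),onz(S,g2,.183),tri(T,g1,S,g2))
# arm edges top plane z=.134
q=np.array([(180,530),(234,525),(128,100),(180,97)])/3.3+[275,85]-.35
P=onz(T,q,.134);print(P, np.degrees(np.arctan2(*(P[2]-P[0])[1::-1])),np.degrees(np.arctan2(*(P[3]-P[1])[1::-1])),np.linalg.norm(P[0]-P[1]),np.linalg.norm(P[0]-P[2]))
# corners reader
P=onz(T,np.array([(128,125),(690,110),(703,452),(128,465)])/7.9+[110,190]-.44,.012)
for a,b in((1,0),(2,3)):print("reader y dir deg",np.degrees(np.arctan2(*(P[b]-P[a])[1::-1])))
print(np.degrees(np.arctan2(*(P[1]-P[2])[1::-1])))
E
```

```text
cap top [[0.5625 0.1828 0.108 ]] [[0.5641 0.1878 0.108 ]] (array([0.5626, 0.1858, 0.106 ]), np.float64(0.0050028405058378045))
nest [[0.5622 0.1855 0.022 ]]
blue start [[0.5616 0.1833 0.108 ]]
blue scene [[0.5636 0.187  0.108 ]
 [0.5619 0.1657 0.108 ]]
grip top [[ 0.5547 -0.1819  0.183 ]] [[ 0.557  -0.1796  0.183 ]] (array([ 0.5547, -0.1811,  0.1811]), np.float64(0.0023445547327787908))
[[ 0.5227 -0.1682  0.134 ]
 [ 0.5261 -0.2036  0.134 ]
 [ 0.8079 -0.1353  0.134 ]
 [ 0.8108 -0.1704  0.134 ]] 6.583891520984334 6.648196885150729 0.03554885408039892 0.28716790462529046
reader y dir deg 92.28255190357561
reader y dir deg 92.29619240781746
3.575489936617171
```

Both views agree on positions. The jar is at about (0.563, 0.185) with its mark at about -94°, against a target of about +92.5°. The grip is at about (0.5555, -0.181), with the station yawed about 6.9°. I'll grasp the cap with the fingertips above 84 mm, clear of everything else, and turn joint 6.

```bash
cat >> h.py <<'E'
from scipy.spatial.transform import Rotation as Ro
def down(a):
    z=np.array([np.cos(a),np.sin(a),0]);y=np.array([0,0,-1.]);x=np.cross(y,z)
    return Ro.from_matrix(np.c_[x,y,z]).as_quat()
E
python3 - <<'E'
from h import *
from workcell import bot,hand,kinematics,get_obs,vision
np.set_printoptions(precision=3,suppress=True)
print(bot.tcp_to_tips)
for a in np.radians([-180,-135,-90,-45,0,45,90,135]):
    q=kinematics.solve_ik([.563,.185,.25],down(a)); print(np.degrees(a),q)
    q=kinematics.solve_ik([.5555,-.181,.25],down(a)); print("   ",q)
T=load("top0.npz")
print("decoy",onz(T,[[215,268]],.108))
E
```

```text
0.017
-180.0 [ 0.315  0.301  1.703 -0.     1.137 -2.827]
    [-0.318  0.288  1.721 -0.     1.132  2.824]
-135.0 [ 0.315  0.301  1.703 -0.     1.137  2.671]
    [-0.318  0.288  1.721 -0.     1.132  2.039]
-90.0 [ 0.315  0.301  1.703 -0.     1.137  1.886]
    [-0.318  0.288  1.721 -0.     1.132  1.253]
-45.0 [ 0.315  0.301  1.703 -0.     1.137  1.1  ]
    [-0.318  0.288  1.721 -0.     1.132  0.468]
0.0 [ 0.315  0.301  1.703 -0.     1.137  0.315]
    [-0.318  0.288  1.721 -0.     1.132 -0.318]
45.0 [ 0.315  0.301  1.703  0.     1.137 -0.47 ]
    [-0.318  0.288  1.721  0.     1.132 -1.103]
90.0 [ 0.315  0.301  1.703 -0.     1.137 -1.256]
    [-0.318  0.288  1.721 -0.     1.132 -1.888]
135.0 [ 0.315  0.301  1.703 -0.     1.137 -2.041]
    [-0.318  0.288  1.721 -0.     1.132 -2.674]
decoy [[0.469 0.077 0.108]]
```

```bash
python3 - <<'E'
from h import *
from workcell import bot,hand,kinematics,get_obs,vision
np.set_printoptions(precision=3,suppress=True)
p=get_obs()["position"]
bot.servo_line([p[0],p[1],.32])
a=.315+1.5
bot.reach([.563,.185,.30],down(a))
bot.servo_line([.563,.185,.15])
bot.servo_line([.563,.185,.102],velocity=.06)
o=get_obs();print(o["time_s"],o["wrist_force"],o["position"],o["joint_pos"])
hand.move_gripper(.03,strength=25)
o=get_obs();print(o["time_s"],o["wrist_force"],o["position"],o["gripper_width"])
for n in("scene","top"):
    c=vision.read_camera(n); cv2.imwrite(f"pics/{n}1.png",c["frame"][:,:,::-1])
f=cv2.imread("pics/scene1.png")[110:240,240:410];cv2.imwrite("pics/s1z.png",cv2.resize(f,None,fx=4.4,fy=4.4,interpolation=2))
E
```

```text
5.85 [0.662 0.052 0.46 ] [0.563 0.185 0.102] [ 0.315  0.477  1.817 -0.     0.848 -1.5  ]
6.3 [0.026 0.544 4.337] [0.563 0.185 0.102] 0.04435979066929051
```

View pics/s1z.png

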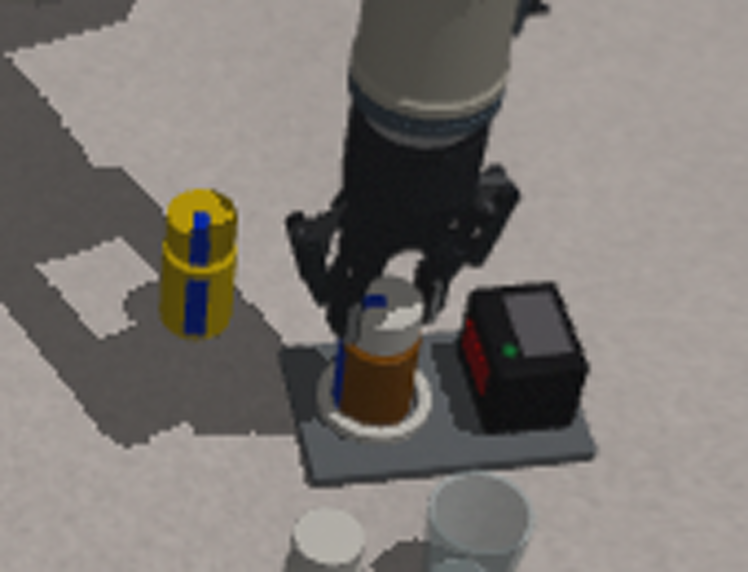

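The cap is gripped at 44.4 mm. The stripe still points left, away from the reader, and the neighbours are clear. Now I'll turn it.

```bash
python3 - <<'E'
from h import *
from workcell import bot,hand,kinematics,get_obs,vision
np.set_printoptions(precision=3,suppress=True)
q=np.array(get_obs()["joint_pos"])
for j in np.linspace(-1.5,1.5,5)[1:]:
    q[5]=j; bot.goto_joints(q); o=get_obs();print(o["time_s"],o["wrist_force"],o["ft_torque"],o["gripper_width"])
p=o["position"]
hand.move_gripper(.085)
bot.servo_line([p[0],p[1],.2],velocity=.1)
q[:]=get_obs()["joint_pos"]
bot.servo_line([p[0]-.15,p[1]-.15,.30])
for n in("scene","top"):
    c=vision.read_camera(n); cv2.imwrite(f"pics/{n}2.png",c["frame"][:,:,::-1]);np.savez(f"{n}2.npz",**{k:np.array(v) for k,v in c.items()})
print(get_obs()["time_s"])
t=cv2.imread("pics/top2.png");s=cv2.imread("pics/scene2.png")
a=cv2.resize(t[190:265,110:200],None,fx=4.4,fy=4.4,interpolation=2)
b=cv2.resize(s[160:235,295:380],None,fx=4.4,fy=4.4,interpolation=2)
cv2.imwrite("pics/z4.png",np.hstack([a,b]))
E
```

```text
7.15 [ 0.646 -0.083  2.874] [-0.147 -0.14  -0.04 ] 0.0440612096797554
7.9 [-1.878 -0.632  3.854] [ 0.042  0.411 -0.027] 0.044064454948426174
8.65 [-3.131  2.827  6.38 ] [ 0.864  1.039 -0.134] 0.043818621853106074
9.4 [-3.967  5.842  3.03 ] [ 1.475  0.72  -0.114] 0.04440319394225637
12.825
```

View pics/z4.png

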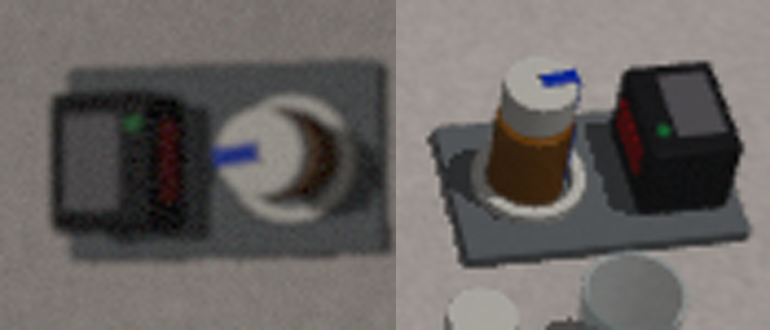

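View pics/scene2.png

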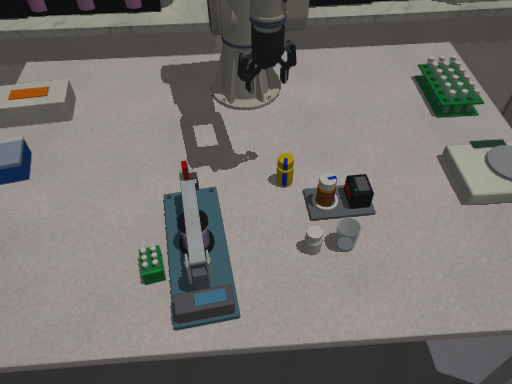

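The mark now faces the reader, at (233,155) in the zoomed top view. Next I'll check the angle and position numerically.

```bash
python3 - <<'E'
from h import *
np.set_printoptions(precision=4,suppress=True)
for n,box in(("top2",(150,205,200,250)),("scene2",(310,165,345,215))):
    c=load(n+".npz");h=cv2.cvtColor(c["frame"],cv2.COLOR_RGB2HSV)
    m=cv2.inRange(h,(110,120,50),(130,255,255));k=np.zeros_like(m);x0,y0,x1,y1=box;k[y0:y1,x0:x1]=m[y0:y1,x0:x1]
    if n=="scene2":k[181:]=0
    ys,xs=np.where(k);print(n,xs.min(),xs.max(),ys.min(),ys.max(),len(xs))
    P=onz(c,np.c_[xs,ys],.108)[:,:2]
    d=cv2.fitLine(P.astype(np.float32),2,0,.01,.01).ravel();s=(P-d[2:])@d[:2]
    print("dir",np.degrees(np.arctan2(d[1],d[0])),"ends",d[2:]+s.min()*d[:2],d[2:]+s.max()*d[:2])
T=load("top2.npz")
ct=np.array([[262,153]])/4.4+[110,190]-.4
print("cap",onz(T,ct,.108),"nest",onz(T,np.array([[293,157]])/4.4+[110,190]-.4,.022))
S=load("scene2.npz"); print("cap s",onz(S,np.array([[542-396,80]])/4.4+[295,160]-.4,.108))
E
```

```text
top2 158 167 223 227 30
dir -80.606415 ends [0.5602 0.2061] [0.5636 0.1856]
scene2 328 336 176 179 21
dir -82.62812 ends [0.5616 0.2069] [0.5641 0.1878]
cap [[0.5633 0.1809 0.108 ]] nest [[0.5625 0.1835 0.022 ]]
cap s [[0.5631 0.1862 0.108 ]]
```

The mark points at about 98° and the reader's y axis at about 92.5°. That is about 6° off with 20° allowed, and the jar is within about 3 mm of the nest's centre. Next is the latch grip.

```bash
cat >> h.py <<'E'
yaw=np.radians(6.9);G=np.array([.5555,-.181]);ex=np.array([np.cos(yaw),np.sin(yaw),0]);ey=np.array([-np.sin(yaw),np.cos(yaw),0])
A=yaw-np.pi/2
E
python3 - <<'E'
from h import *
from workcell import bot,hand,kinematics,get_obs,vision
np.set_printoptions(precision=3,suppress=True)
bot.reach([*G,.30],down(A)); print(get_obs()["joint_pos"])
bot.servo_line([*G,.215])
bot.servo_line([*G,.170],velocity=.06)
o=get_obs();print(o["time_s"],o["wrist_force"],o["position"])
for n in("scene","top"):
    c=vision.read_camera(n); cv2.imwrite(f"pics/{n}3.png",c["frame"][:,:,::-1])
t=cv2.imread("pics/top3.png");s=cv2.imread("pics/scene3.png")
a=cv2.resize(t[170:270,290:390],None,fx=3.9,fy=3.9,interpolation=2)
b=cv2.resize(s[110:210,130:230],None,fx=3.9,fy=3.9,interpolation=2)
cv2.imwrite("pics/z5.png",np.hstack([a,b]))
E
```

```text
[-0.316  0.244  1.666  0.001  1.232  1.133]
15.4583 [0.125 0.026 0.083] [ 0.556 -0.181  0.17 ]
```

View pics/z5.png

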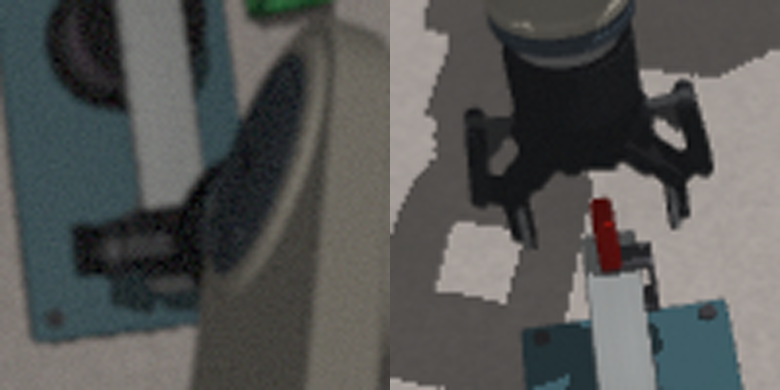

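The red grip at (600,230) sits midway between the fingertips at (525,240) and (678,222). Now I'll close and pull.

```bash
python3 - <<'E'
from h import *
from workcell import bot,hand,kinematics,get_obs,vision
np.set_printoptions(precision=3,suppress=True)
hand.move_gripper(.0,strength=60)
o=get_obs();print(o["time_s"],o["wrist_force"],o["wrist_force"]@ey,o["gripper_width"])
p=np.array([*G,.170])
for d in(.003,.006,.009,.0105):
    bot.servo_line(p+d*ey,velocity=.02); o=get_obs();print(d,o["time_s"],o["wrist_force"],o["wrist_force"]@ey,(o["position"]-p)@ey,o["gripper_width"])
# feasibility of the lift
h=p+.25*ex
for th in(.1,.2,.3,.38):
    R=Ro.from_rotvec(ey*th); t=np.array([.5555,-.181,.127]);hh=t+.25*ex
    print(th,kinematics.solve_ik(hh+R.apply(p+.0105*ey-hh),(R*Ro.from_quat(down(A))).as_quat()))
for n in("scene",):
    c=vision.read_camera(n); cv2.imwrite(f"pics/{n}4.png",c["frame"][:,:,::-1])
s=cv2.imread("pics/scene4.png")
cv2.imwrite("pics/z6.png",cv2.resize(s[110:210,130:230],None,fx=5,fy=5,interpolation=2))
E
```

```text
16.2083 [-1.869  4.955  4.948] 5.143675527324524 0.013239490873544571
0.003 16.5083 [-1.548 -4.848  3.148] -4.627119544514364 0.0022464668722055234 0.0131389209652024
0.006 16.8083 [-1.209 -5.947  3.389] -5.758318680141699 0.0050547335859126045 0.012812124898068007
0.009 17.1083 [-0.666 -5.981  2.972] -5.8579251563710075 0.007834454055820188 0.012920322775670673
0.0105 17.3583 [-1.488 -7.035  2.657] -6.805649447925986 0.009230390550052746 0.012986767914837912
0.1 [-0.276  0.393  1.707 -0.043  1.134  1.194]
0.2 [-0.252  0.428  1.605 -0.075  1.296  1.226]
0.3 [-0.23   0.473  1.498 -0.102  1.454  1.247]
0.38 [-0.214  0.516  1.408 -0.122  1.578  1.258]
```

View pics/z6.png

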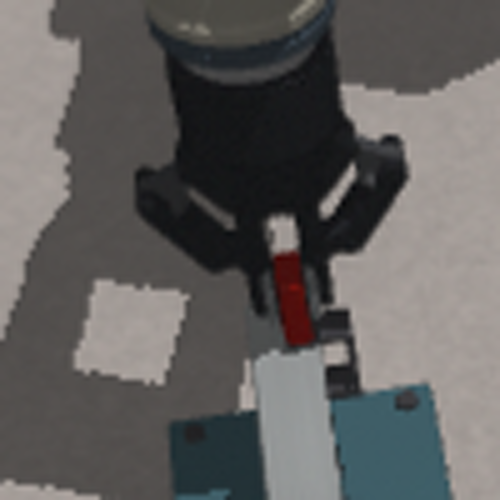

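Pull force is 6.8 N, which puts the slide at about 8 mm, and the picture shows the red grip shifted right on the arm. I'll pull about 2 mm further and swing the nose up along its arc.

```bash
python3 - <<'E'
from h import *
from workcell import bot,hand,kinematics,get_obs,vision
np.set_printoptions(precision=3,suppress=True)
p=np.array([*G,.170])+.0125*ey
bot.servo_line(p,velocity=.02); o=get_obs();print(o["wrist_force"],o["wrist_force"]@ey)
hh=np.array([*G,.127])+.25*ex
q0=Ro.from_quat(down(A))
for th in np.arange(.02,.3801,.02):
    R=Ro.from_rotvec(ey*th)
    bot.servo_line(hh+R.apply(p-hh),(R*q0).as_quat(),velocity=.04)
    o=get_obs();print(round(th,2),o["time_s"],o["wrist_force"],round(o["wrist_force"]@ey,2),o["position"],round(o["gripper_width"],4))
    if th<.07 and abs(o["wrist_force"][2])>25: print("STOP");break
for n in("scene","top"):
    c=vision.read_camera(n); cv2.imwrite(f"pics/{n}5.png",c["frame"][:,:,::-1]);np.savez(f"{n}5.npz",**{k:np.array(v) for k,v in c.items()})
E
```

```text
[-2.312 -7.631  2.159] -7.29759329769859
0.02 17.9333 [ 0.228 -7.37  -2.798] -7.34 [ 0.555 -0.17   0.175] 0.0133
0.04 18.2083 [ 0.25  -9.313 -1.94 ] -9.28 [ 0.556 -0.17   0.18 ] 0.0129
0.06 18.4833 [-0.222 -7.078 -2.23 ] -7.0 [ 0.557 -0.17   0.185] 0.0129
0.08 18.7583 [ 0.192 -7.385 -1.178] -7.35 [ 0.558 -0.169  0.19 ] 0.0129
0.1 19.0333 [-0.182 -7.686 -2.234] -7.61 [ 0.56  -0.169  0.194] 0.013
0.12 19.3083 [-0.118 -7.391 -2.859] -7.32 [ 0.561 -0.169  0.199] 0.0131
0.14 19.5833 [ 0.198 -7.57  -2.555] -7.54 [ 0.562 -0.169  0.204] 0.0131
0.16 19.8583 [-0.95  -7.787 -2.429] -7.62 [ 0.564 -0.169  0.209] 0.0134
0.18 20.1333 [-0.78  -6.719 -2.354] -6.58 [ 0.566 -0.169  0.214] 0.0132
0.2 20.4083 [-0.382 -7.943 -2.136] -7.84 [ 0.567 -0.168  0.218] 0.0135
0.22 20.6833 [-0.619 -7.878 -2.829] -7.75 [ 0.569 -0.168  0.223] 0.013
0.24 20.9583 [-0.785 -7.133 -2.433] -6.99 [ 0.571 -0.168  0.228] 0.0128
0.26 21.2333 [ 0.544 -7.846 -1.611] -7.85 [ 0.573 -0.168  0.232] 0.0132
0.28 21.5083 [ 0.133 -7.033 -1.155] -7.0 [ 0.575 -0.168  0.237] 0.0129
0.3 21.7833 [-0.65  -7.602 -2.069] -7.47 [ 0.578 -0.167  0.242] 0.0131
0.32 22.0583 [-1.525 -7.781 -2.277] -7.54 [ 0.58  -0.167  0.246] 0.0133
0.34 22.3333 [-1.512 -7.668 -1.89 ] -7.43 [ 0.582 -0.167  0.25 ] 0.0135
0.36 22.6083 [-0.257 -8.228 -2.037] -8.14 [ 0.585 -0.166  0.255] 0.013
0.38 22.8833 [-1.669 -8.671 -1.19 ] -8.41 [ 0.587 -0.166  0.259] 0.0129
```

View pics/scene5.png

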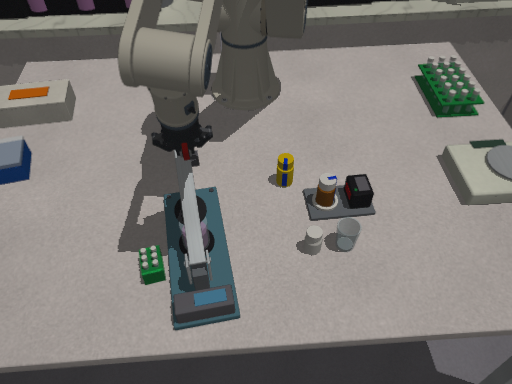

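```bash
python3 - <<'E'
from h import *
from workcell import bot,hand,get_obs,vision
np.set_printoptions(precision=3,suppress=True)
bot.dwell(1.0)
o=get_obs();print(o["time_s"],o["wrist_force"],o["joint_vel"],o["position"],o["gripper_width"])
c=vision.read_camera("scene");s=c["frame"][:,:,::-1].copy()
# predicted centre of grip's top if lifted by .38, and if still down
hh=np.array([*G,.127])+.25*ex
for th in(0,.38):
    P=hh+Ro.from_rotvec(ey*th).apply(-.25*ex+.056*np.array([0,0,1])+.0095*ey); print(th,proj(c,P), "nose end",proj(c,hh+Ro.from_rotvec(ey*th).apply(-.281*ex+.007*np.array([0,0,1]))))
a=cv2.resize(s[115:290,150:250],None,fx=3.4,fy=3.4,interpolation=2);b=cv2.resize(s[165:225,300:380],None,fx=5.6,fy=5.6,interpolation=2)
out=np.zeros((600,790,3),np.uint8);out[:a.shape[0],:a.shape[1]]=a;out[:b.shape[0],340:340+b.shape[1]]=b;cv2.imwrite("pics/z7.png",out)
E
```

```text
23.9833 [-0.801 -7.714 -1.551] [-0.    -0.002 -0.001  0.002  0.002  0.   ] [ 0.587 -0.166  0.259] 0.013030701512852337
0 [[186.919 163.046]] nose end [[184.575 168.631]]
0.38 [[183.454 147.051]] nose end [[179.673 144.876]]
```

View pics/z7.png

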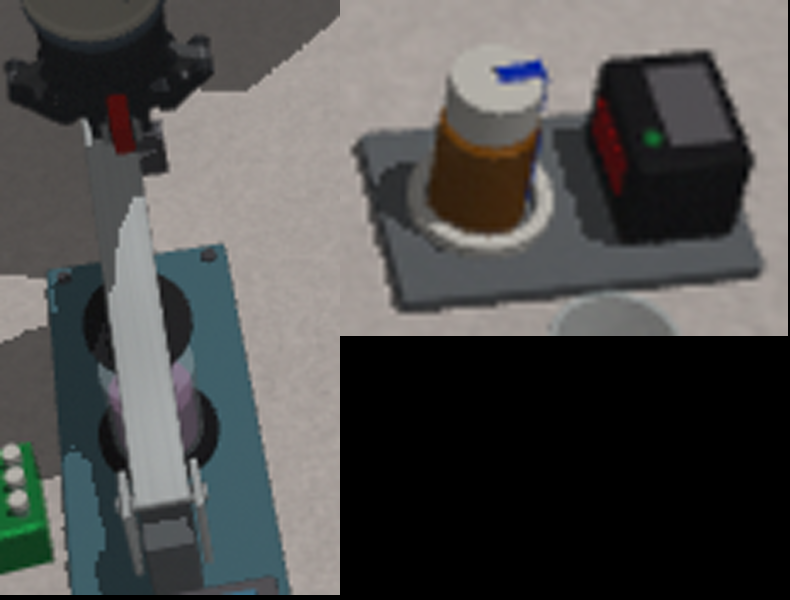

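The grip's red appears lifted and the jar is unchanged. I'll check the lift angle by projecting the grip's lower camera-side edge, seen at about (186,159).

```bash
python3 - <<'E'
from h import *
np.set_printoptions(precision=1,suppress=True)
c=load("scene5.npz");h=cv2.cvtColor(c["frame"],cv2.COLOR_RGB2HSV)
m=cv2.inRange(h,(0,120,50),(8,255,255))|cv2.inRange(h,(172,120,50),(180,255,255))
m[:, :170]=0;m[:,205:]=0;m[:135]=0;m[175:]=0
ys,xs=np.where(m>0);print("red",xs.min(),xs.max(),ys.min(),ys.max(),len(xs))
hh=np.array([*G,.127])+.25*ex;z=np.array([0,0,1.])
for th in(0,.2,.25,.3,.34,.38,.42):
    R=Ro.from_rotvec(ey*th)
    f=lambda x,y,zz:proj(c,hh+R.apply((x-.25)*ex+y*ey+zz*z))[0]
    print(th,"grip bottom",f(.013,.0095,.012),"grip top",f(.013,.0095,.056),"nose lift mm",1000*(R.apply(-.25*ex-.007*z)[2]+.127-.119))
E
```

```text
red 181 189 143 159 95
0 grip bottom [189.6 179. ] grip top [187.4 166.7] nose lift mm 1.0000000000000009
0.2 grip bottom [187.5 168. ] grip top [185.5 157.7] nose lift mm 50.806866653876625
0.25 grip bottom [187.  165.6] grip top [185.1 155.9] nose lift mm 63.06860286165622
0.3 grip bottom [186.6 163.4] grip top [184.7 154.3] nose lift mm 75.19269624145564
0.34 grip bottom [186.2 161.7] grip top [184.5 153.2] nose lift mm 84.77249037650519
0.38 grip bottom [185.9 160.2] grip top [184.2 152.3] nose lift mm 94.2294649042101
0.42 grip bottom [185.6 158.8] grip top [184.  151.4] nose lift mm 103.54849068270639
```

The grip's bottom edge at row 159–160 matches an angle of about 0.38 rad, so the nose is about 94 mm above the ball. The arm is still, so I'll hand in.

```bash
python3 - <<'E'
from workcell import hand_in,get_obs
hand_in(); print(get_obs()["time_s"])
E
```

```text
the job is handed in; nothing more can be done
the job is handed in; nothing more can be done
```

I turned the jar to face the reader, pulled the latch and lifted the cover arm, then handed the job in with the arm held up in the gripper. The hand-in gives no verdict.

- **Jar:** I turned it about 172° by its cap, let go and backed off. Afterwards the blue mark pointed at about 97–99° in world terms, against about 92.5° for the reader's y axis. That is roughly 6° off, with 20° allowed. It stood upright within about 3 mm of the nest's centre, and a final picture showed it unchanged. The two cameras disagreed by about 5 mm on the cap's centre, so the centring is only good to that level.
- **Latch:** I pinched the red grip with 60 N and moved it 12.5 mm towards station +y. The 7.3 N pull put the slide at about 9 mm, past the 6 mm it needs to clear the ball.
- **Cover arm:** I swung it up along its arc by 0.38 rad. The edge of the red grip in the picture matches that angle, which puts the nose about 94 mm above the ball. After 1 s of holding, the joints were still, the grip width was steady at 13 mm and the arm's weight was on the gripper.
- **Bystanders:** The tablet bottle, beaker and vial rack looked in place in the pictures. I checked them by eye only, not by measurement.
- **Time:** The job took about 24 s of the 72 s allowed.

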